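# Build a three-layer basking step

### The job

Build the gecko's basking step: take the three discs off the sloping drying rack and layer them on the frosted glass plate, the slate one at the bottom, then the wooden one, then the terracotta one, all lying flat, centred on the plate and on one another. The plate's height is set by hand and changes from day to day, so feel for contact and set each disc down gently: do not drop it, and do not press hard on the glass. Leave the green hide, the bowl and the tin where they are.

Things in the scene. Friction and masses are not known exactly. Their poses are not given: they have to be found in the camera images.
- slate_disc: Dark grey slate disc, 60 mm across, 16 mm thick, about 120 g (varies by a quarter). Origin: centre of its underside; z points out of its upper face. At the start it lies flat on the sloping rack in one of the three seats, so its z leans 30 degrees from vertical towards the rack's front
- wood_disc: Pale wooden disc, 60 mm across, 16 mm thick, about 40 g (varies by a quarter). Origin: centre of its underside; z points out of its upper face. At the start it lies flat on the sloping rack in one of the three seats, so its z leans 30 degrees from vertical towards the rack's front
- clay_disc: Orange-brown terracotta disc, 60 mm across, 16 mm thick, about 85 g (varies by a quarter). Origin: centre of its underside; z points out of its upper face. At the start it lies flat on the sloping rack in one of the three seats, so its z leans 30 degrees from vertical towards the rack's front
- rack: White rack, fixed, 262 mm wide (y), 75 deep (x). Origin: centre of underside; x level, to its back, z up. Board slopes up from front (-x) to back at 30 degrees, surface 55 mm high above the origin, 86 long. Three seats at (0, -95 / 0 / 95, 55) mm: the underside centres of the discs. Each disc rests on 2 pins, 10 high, 27 down the slope, 19 to each side; its y sides are free
- stand: Feeding stand, fixed: round grey foot 100 mm across, dark sleeve, and on its stem a level, flat frosted glass plate, 110 mm across, 8 mm thick. Origin: centre of the foot's underside, on the counter, on the plate's vertical centre line; z up. The top of the glass is between 45 and 77 mm above the counter: not measured, clamped during the job; its rubber cushion gives 1 mm per 4 N
- hide: Green plastic gecko hide, an upturned round tub with a black doorway, 124 mm across, 62 mm high; origin: centre of its underside. Bystander
- bowl: Frosted glass bowl, 96 mm across, 42 mm high; origin: centre of its underside. Bystander
- tin: Aluminium tin with a lid and black knob, 84 mm across, 76 mm high; origin: centre of its underside. Bystander
Not all that is in view belongs to the job. What is shaped like the stand but pink is not meant. Leave any yellow look-alike of the wood_disc alone.

How it is judged:
By the outcome, as a careful person would: the job done as asked, in the order asked, and still so for the second after the job is handed in, with the robot touching nothing.
It also fails if it takes over 72 s, if anything falls off the work surface, if the arm or the gripper's body presses on something with over 40 N, if the wrist force passes 120 N, or if a joint passes its speed limit or range.

### The arm

A 6-joint arm with a two-finger parallel gripper is mounted at the origin on the work surface. World frame = base frame: x ahead of the robot, y to its left, z up, the work surface at z = 0. Lengths are in m, angles in rad, forces in N, time in s.
With the tool pointing down it reaches from about 0.2 to 0.875 m from the base axis. Payload 3.4 kg.
Tool frame: the origin (TCP) lies midway between the tips of the shut fingers; the grasp point (between the pads) lies robot.hold_point_z behind it (robot.hold_point_z is the distance from the TCP to the grasp point, in m); z points along the fingers, y is the line along which they close (so a half turn about z gives the same grasp; the last joint's range is limited). The gripper opens to 94 mm and grips with 3 to 60 N. Pads are 16 mm wide; open, the fingers measure 119 mm over their backs; the gripper's body (75 mm by 177 mm) begins 78 mm behind the grasp point.
Start: joints at [-1.395, 0.276, 1.505, -0, 1.361, -0.121], TCP at [0.168, -0.55, 0.205] pointing down, gripper open.
Joint ranges: [-2.89, 2.89], [-0.75, 2.08], [0.22, 2.7], [-1.18, 4.32], [0.11, 2.71], [-2.7, 2.7]. Speed limits (rad/s): [2.57, 2.57, 3.14, 3.14, 3.14, 3.14].

### API

Orientations are given as a rotation vector (axis times angle).
In Python, from cell import robot gives the robot as it stands.
- The arm moves only by the tool servo_tool, never from a script. Its argument "series" is a list of rows, each a list of 3 entries, a list of its own where there are three numbers: the turn, a rotation vector about the world's x, y, z in degrees, then the shift along the world's x, y, z in mm, then the closure, from -1 (fully open) to 1 (shut). A call has 1 to 8 rows; each row shifts and turns the commanded pose from where the row before left it; what a row does not reach is not made up. A row lasts 1/10 s, in which the tool goes at most 50 mm and 8.59 degrees, less where a joint would pass 70% of its speed; a pose out of reach is approached as far as the arm can. A call with a gripper value outside its range is refused whole. The fingers move at their own pace and stop on an object; "squeeze" is the grip in N (left out, the last holds). Time passes only in rows, so rows that do not move let the fingers close. It gives the time, the measured TCP pose, the force, the opening and the grip force at its end, in the units of the state.
- robot.get_obs(): the state, without advancing time (a new reading comes with each control period).
- robot.snapshot(name): name is "side" or "top" or "wrist"; returns the picture (480x640x3 uint8, blue, green, red); there is no depth.
- robot.get_calibration(name): a dict with "vertical_fov" (degrees; the focal length in pixels is half the picture's height over the tangent of half this angle, whatever the lens; pixels are square), "cx", "cy" (the principal point, pixels), "R" (3x3) and "t" (3): a world point X has camera coordinates R X + t. Camera axes: x right, y down, z forward; pixel columns grow to the right and rows downward; lengths in m; the calibration is good to about 2 mm. A picture is of the moment at which its call begins: read the wrist's pose just before it. get_calibration takes no time and is no camera call; for the wrist camera it gives the pose at the moment of the call.
- robot.hand_in(): hands the job in; it is judged then, once.
The state is a dict: "clock": time; "joint_pos": joint angles; "dq": joint speeds; "tau": joint torques, N m; "tcp_pos": TCP position; "tcp_rot": TCP orientation; "force": force on the tool from outside, world axes, zero at the start; "torque": the same for the moment, N m; "opening": finger opening in m; "gripper_force": force on a finger pad.
Only numpy, scipy, OpenCV 4.12 (cv2) and the standard library are available. Lean on these libraries where they do the work, as an engineer would, in place of code of your own. Each camera call takes 0.05 s, during which the arm holds its last target. There are 200 camera calls.

## Working session

There is one attempt and no reset: what is moved stays moved. The work goes in short steps, Python scripts to look and compute and a tool call to move; the robot and the scene stay as the last step left them, time stands still between calls to the robot, and variables do not carry over. Pictures are saved under pics/ and viewed, at most 10 in all, crops included, and the job is handed in when it is done.

Besides the shell and the picture viewer there is one more tool, called after "Request:" as a command line: name --argument value ..., lists and objects as JSON in quotes. servo_tool: Moves the arm, as the interface text tells. Its arguments: {"type":"object","properties":{"series":{"type":"array","items":{"type":"array"}},"squeeze":{"type":"number"}},"required":["series"]}

```bash
mkdir -p pics; ls; python3 - <<'E'
from cell import robot
import cv2,numpy as np
o=robot.get_obs();print({k:np.round(v,3) for k,v in o.items()},robot.hold_point_z)
for n in("side","top"):
    c=robot.get_calibration(n);print(n,{k:np.round(v,4).tolist() for k,v in c.items()})
    cv2.imwrite(f"pics/{n}0.png",robot.snapshot(n))
E
```

```text
pics
{'clock': np.float64(0.0), 'joint_pos': array([-1.395,  0.277,  1.506,  0.   ,  1.361, -0.121]), 'dq': array([-0.001, -0.   ,  0.   , -0.001,  0.002, -0.   ]), 'tau': array([ 3.0000e-03, -4.0458e+01, -2.3723e+01,  7.1000e-02,  3.5000e-02,
       -0.0000e+00]), 'tcp_pos': array([ 0.168, -0.549,  0.205]), 'tcp_rot': array([-3.105, -0.464,  0.   ]), 'force': array([0.102, 0.22 , 0.328]), 'torque': array([ 0.004,  0.004, -0.002]), 'gripper_force': np.float64(0.0), 'opening': np.float64(0.094)} 0.0188
side {'vertical_fov': 42.4284, 'cx': 316.7406, 'cy': 235.1242, 'R': [[-0.9891, -0.1463, 0.0188], [-0.1234, 0.7512, -0.6485], [0.0807, -0.6437, -0.761]], 't': [0.5814, 0.097, 1.1286]}
top {'vertical_fov': 43.4518, 'cx': 316.6799, 'cy': 250.073, 'R': [[-0.0076, -0.9999, -0.0084], [-0.9952, 0.0084, -0.0972], [0.0972, 0.0076, -0.9952]], 't': [0.0425, 0.6035, 1.2472]}
```

View pics/top0.png

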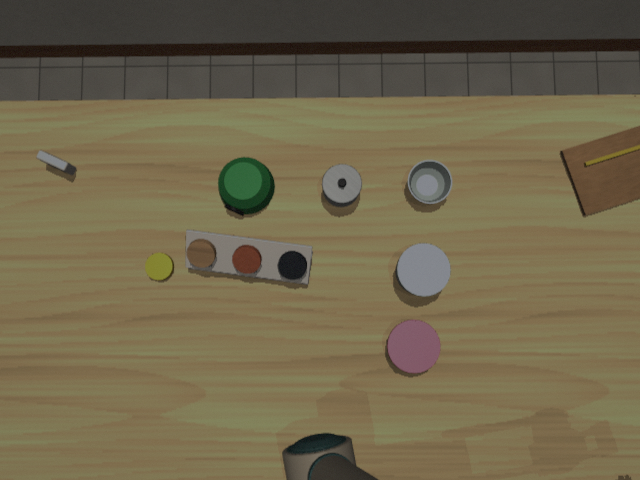

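View pics/side0.png

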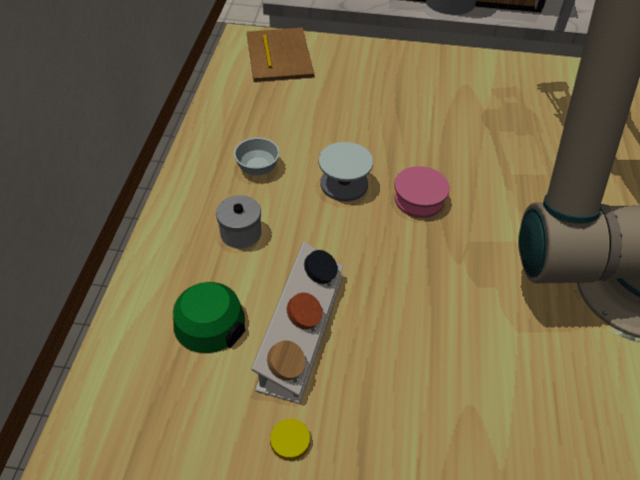

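The top view shows wood at (201,253), clay at (247,259), slate at (292,265) and the glass plate at (423,270). The side view shows wood at (287,359), clay (305,310), slate (321,266) and the plate at (345,163). The pink and yellow items are decoys. Next I'll segment the discs and the plate and triangulate them.

```bash
cat > h.py <<'E'
import cv2,numpy as np
from cell import robot
from scipy.spatial.transform import Rotation as Ro
def ray(c,p):
    f=240/np.tan(np.radians(c["vertical_fov"]/2))
    d=np.array([(p[0]-c["cx"])/f,(p[1]-c["cy"])/f,1.]);R=np.array(c["R"]);t=np.array(c["t"])
    d=R.T@d;return -R.T@t,d/np.linalg.norm(d)
def tri(rs):
    A=sum(np.eye(3)-np.outer(d,d) for o,d in rs);b=sum((np.eye(3)-np.outer(d,d))@o for o,d in rs)
    X=np.linalg.solve(A,b);return X,[np.linalg.norm(np.cross(X-o,d)) for o,d in rs]
def plane(r,z): return r[0]+r[1]*(z-r[0][2])/r[1][2]
def proj(c,X):
    f=240/np.tan(np.radians(c["vertical_fov"]/2));v=np.array(c["R"])@X+c["t"];return v[:2]/v[2]*f+[c["cx"],c["cy"]]
def near(m,p):
    "contour of mask m nearest to pixel p"
    m=cv2.morphologyEx(m.astype(np.uint8)*255,cv2.MORPH_OPEN,np.ones((3,3)))
    cs=[c for c in cv2.findContours(m,cv2.RETR_EXTERNAL,cv2.CHAIN_APPROX_NONE)[0] if len(c)>20]
    return max(cs,key=lambda c:cv2.pointPolygonTest(c,tuple(map(float,p)),True))
E
python3 - <<'E'
from h import *
for n,P in(("top",[(201,253),(247,259),(292,265),(423,270)]),("side",[(287,359),(305,310),(321,266),(345,160)])):
    im=cv2.imread(f"pics/{n}0.png");h=cv2.cvtColor(im,cv2.COLOR_BGR2HSV)
    for p in P:
        x,y=p;print(n,p,im[y,x],h[y,x],[h[y+a,x+b].tolist() for a,b in((0,25),(0,-25),(25,0),(-25,0))])
    im=im[90:400,140:470] if n=="top" else im[130:410,210:400]
    cv2.imwrite(f"pics/{n}c.png",cv2.resize(im,None,fx=1.8,fy=1.8,interpolation=cv2.INTER_CUBIC)) if n=="top" else cv2.imwrite(f"pics/{n}c.png",cv2.resize(im,None,fx=2.1,fy=2.1,interpolation=cv2.INTER_CUBIC))
E
```

```text
top (201, 253) [ 57  80 102] [ 15 113 102] [[19, 22, 126], [19, 99, 129], [20, 98, 130], [25, 85, 132]]
top (247, 259) [39 53 94] [  8 149  94] [[18, 24, 126], [18, 26, 129], [24, 88, 131], [22, 91, 131]]
top (292, 265) [30 31 27] [83 33 31] [[21, 93, 131], [15, 24, 127], [25, 84, 131], [19, 100, 128]]
top (423, 270) [141 134 132] [113  16 141] [[111, 18, 142], [113, 15, 138], [102, 10, 131], [105, 18, 142]]
side (287, 359) [ 55  88 119] [ 15 137 119] [[13, 21, 87], [17, 27, 151], [18, 22, 142], [16, 25, 151]]
side (305, 310) [ 30  55 117] [  9 190 117] [[19, 23, 88], [15, 23, 153], [15, 27, 150], [15, 24, 151]]
side (321, 266) [29 27 25] [105  35  29] [[21, 115, 159], [17, 27, 152], [16, 25, 151], [27, 99, 159]]
side (345, 160) [156 161 149] [ 78  19 161] [[75, 16, 161], [76, 17, 163], [150, 8, 32], [20, 119, 158]]
```

View pics/sidec.png

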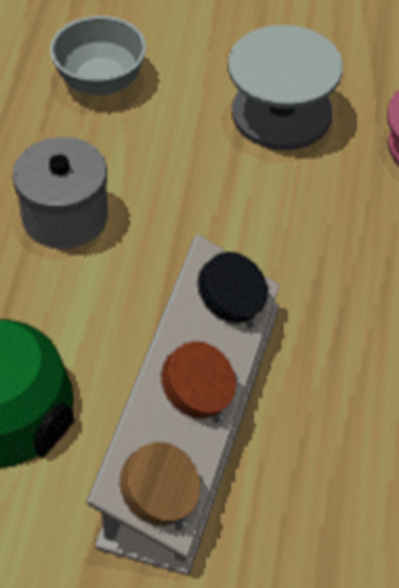

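The crop shows the discs clearly outlined against the light board, and the plate bright above its dark foot.

```bash
cat >> h.py <<'E'
def mask(im,k):
    im=cv2.GaussianBlur(im,(3,3),0);h=cv2.cvtColor(im,cv2.COLOR_BGR2HSV).astype(int);H,S,V=h[...,0],h[...,1],h[...,2]
    return {"wood":(S>70)&(V>45)&(H<19),"clay":(S>75)&(V>40)&(H<14),"slate":V<60,"plate":(S<45)&(V>110)&(H>40)}[k]
def centre(n,im,k,p):
    c=near(mask(im,k),p);e=cv2.fitEllipse(cv2.convexHull(c));return np.array(e[0]),e,cv2.contourArea(c)
E
python3 - <<'E'
from h import *
P={"wood":[(201,253),(287,359)],"clay":[(247,259),(305,310)],"slate":[(292,265),(321,266)],"plate":[(423,270),(345,160)]}
X={}
for k,pp in P.items():
    rs=[]
    for n,p in zip(("top","side"),pp):
        e=centre(n,cv2.imread(f"pics/{n}0.png"),k,p);print(k,n,np.round(e[0],1),np.round(e[1][1],1),e[2]);rs.append(ray(robot.get_calibration(n),e[0]))
    X[k],r=tri(rs);print(k,np.round(X[k]*1000,1),np.round(np.array(r)*1000,1))
d=X["wood"]-X["slate"];print("yaw of rack y",np.degrees(np.arctan2(-d[0],d[1])),np.linalg.norm(d))
E
```

```text
wood top [200.8 253. ] [27.9 29.2] 611.0
wood side [286.  359.9] [37.2 40. ] 1124.5
wood [596.3 277.3  61.1] [0.4 0.4]
clay top [246.5 259. ] [28.4 29.1] 621.0
clay side [304.2 310.3] [34.1 37.5] 968.0
clay [583.  182.7  60.6] [0.3 0.3]
slate top [292.  265.3] [28.5 28.7] 612.5
slate side [320.8 267.3] [29.9 36. ] 791.0
slate [569.3  88.6  57.9] [0.5 0.5]
plate top [423.3 269.4] [51.4 52.1] 2048.5
plate side [345.4 160.6] [36.2 53.2] 1456.5
plate [ 558.2 -181.2   64.3] [0.4 0.4]
yaw of rack y -8.153346115240153 0.19058988302862973
```

Request:
servo_tool --series '[[[0,0,-3.15],[36,40,6],-1],[[0,0,-3.15],[36,40,6],-1],[[0,0,-3.15],[36,40,6],-1],[[0,0,-3.15],[36,40,6],-1],[[0,0,-3.15],[36,40,6],-1],[[0,0,-3.15],[36,40,6],-1],[[0,0,-3.15],[36,40,6],-1],[[0,0,-3.15],[36,40,6],-1]]'

```text
clock: 0.9
tcp_pos: [0.4349, -0.2525, 0.2498]
tcp_rot: [-3.133, 0.228, 0.0]
force: [0.8, -0.5, -0.0]
opening: 0.094
gripper_force: 0.0
```

Request:
servo_tool --series '[[[0,0,0],[0,0,0],-1],[[0,0,0],[0,0,0],-1]]'

```text
clock: 1.1
tcp_pos: [0.4344, -0.2535, 0.2495]
tcp_rot: [3.134, -0.219, -0.001]
force: [-1.0, -0.2, -0.4]
opening: 0.0939
gripper_force: 0.0
```

```bash
python3 - <<'E'
from h import *
o=robot.get_obs();print(o["clock"],o["tcp_pos"],o["tcp_rot"],o["joint_pos"])
c=robot.get_calibration("wrist");im=robot.snapshot("wrist");cv2.imwrite("pics/w0.png",im)
print({k:np.round(v,4).tolist() for k,v in c.items()});print("cam at",-np.array(c["R"]).T@c["t"])
print(proj(c,np.array([.558,-.181,.064])))
E
```

```text
1.1 [ 0.43440073 -0.25349247  0.24952859] [ 3.13358380e+00 -2.18862385e-01 -1.48793659e-03] [-6.65999300e-01  1.43922201e-01  1.57068367e+00 -8.50730612e-04
  1.42756032e+00  1.04438046e+00]
{'vertical_fov': 63.7571, 'cx': 318.2012, 'cy': 243.0453, 'R': [[-0.1397, -0.9902, 0.0016], [-0.9598, 0.1358, 0.2455], [-0.2433, 0.0327, -0.9694]], 't': [-0.1911, 0.4139, 0.5476]}
cam at [ 0.50383184 -0.26339354  0.42954128]
[217.48267815  96.56536745]
```

View pics/w0.png

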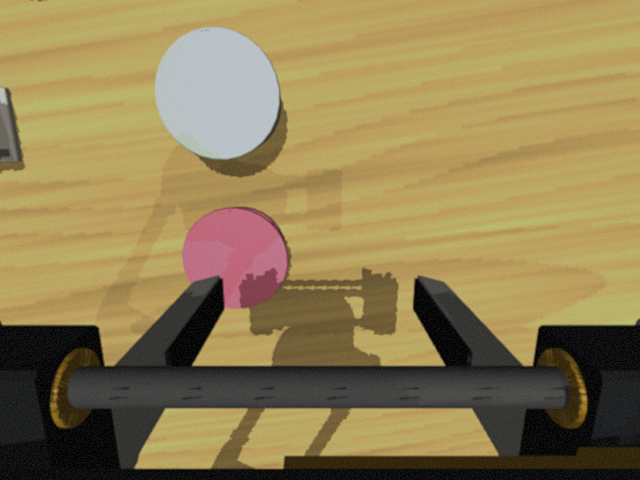

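The wrist view shows the glass plate centred near (217,94) and the pink decoy at (237,257). I'll take a second wrist view from further left.

Request:
servo_tool --series '[[[0,0,0],[5,45,0],-1],[[0,0,0],[5,45,0],-1],[[0,0,0],[5,45,0],-1],[[0,0,0],[0,0,0],-1],[[0,0,0],[0,0,0],-1]]'

```text
clock: 1.65
tcp_pos: [0.4485, -0.1204, 0.2497]
tcp_rot: [3.132, -0.224, -0.001]
force: [-0.5, 0.5, 0.8]
opening: 0.0938
gripper_force: 0.0
```

```bash
python3 - <<'E'
from h import *
o=robot.get_obs();print(o["clock"],o["tcp_pos"])
c=robot.get_calibration("wrist");im=robot.snapshot("wrist");cv2.imwrite("pics/w1.png",im)
# first view calibration as printed
c0=dict(c);c0["R"]=np.array([[-0.1397,-0.9902,0.0016],[-0.9598,0.1358,0.2455],[-0.2433,0.0327,-0.9694]]);c0["t"]=np.array([-0.1911,0.4139,0.5476])
rs=[]
for cc,i,p in((c0,cv2.imread("pics/w0.png"),(217,94)),(c,im,proj(c,np.array([.558,-.181,.064])))):
    e=centre("w",i,"plate",p);print(np.round(e[0],1),np.round(e[1][1],1));rs.append(ray(cc,e[0]))
X,r=tri(rs);print("plate wrist",X*1000,np.array(r)*1000)
for n,p in(("top",(423.3,269.4)),("side",(345.4,160.6))): rs.append(ray(robot.get_calibration(n),p))
X,r=tri(rs);print("all",X*1000,np.array(r)*1000)
# diameter on plane
for cc,i,p in((c0,cv2.imread("pics/w0.png"),(217,94)),(c,im,proj(c,X))):
    ct=cv2.convexHull(near(mask(i,"plate"),p))[:,0]
    for z in(.055,.060,.065,.07):
        q=np.array([plane(ray(cc,a),z)[:2] for a in ct],np.float32);m,rad=cv2.minEnclosingCircle(q);el=cv2.fitEllipse(q*1000);print(z,np.round(el[0],1),np.round(el[1],1))
E
```

```text
1.65 [ 0.44846824 -0.12042211  0.2496984 ]
[217.1  93.1] [121.5 133.3]
[368.7  87.3] [122.7 132.9]
plate wrist [ 560.25480914 -182.21108979   68.50860439] [0.0802085 0.0802085]
all [ 559.49284572 -181.65249464   64.51309887] [1.32249709 1.71128424 0.95525526 1.83399951]
0.055 [ 560.1 -178.9] [112.1 112.9]
0.06 [ 559.3 -180. ] [110.6 111.4]
0.065 [ 558.6 -181.1] [109.1 109.9]
0.07 [ 557.8 -182.3] [107.6 108.4]
0.055 [ 559.7 -183.9] [112.1 112.9]
0.06 [ 559.2 -183.1] [110.6 111.4]
0.065 [ 558.6 -182.4] [109.1 109.9]
0.07 [ 558.  -181.7] [107.6 108.4]
```

Request:
servo_tool --series '[[[-0.71,-4.95,0],[9,37,-9],-1],[[-0.71,-4.95,0],[9,37,-9],-1],[[-0.71,-4.95,0],[9,37,-9],-1],[[-0.71,-4.95,0],[9,37,-9],-1],[[-0.71,-4.95,0],[9,37,-9],-1],[[-0.71,-4.95,0],[9,37,-9],-1],[[0,0,0],[0,0,0],-1],[[0,0,0],[0,0,0],-1]]'

```text
clock: 2.5
tcp_pos: [0.5024, 0.0982, 0.1959]
tcp_rot: [2.993, -0.214, 0.788]
force: [0.4, -0.2, -0.1]
opening: 0.0941
gripper_force: 0.0
```

```bash
cat >> h.py <<'E'
PSI=np.radians(-8.15);RX=np.array([np.cos(PSI),np.sin(PSI),0]);RY=np.array([-np.sin(PSI),np.cos(PSI),0])
N=-.5*RX+np.array([0,0,.866]);RT=np.column_stack([np.cross(-RY,-N),-RY,-N])
def go(tgt,Rt):
    "remaining shift (mm) and turn (deg)"
    o=robot.get_obs();R=Ro.from_rotvec(o["tcp_rot"]);t=(Ro.from_matrix(Rt)*R.inv()).as_rotvec()
    print("clock",o["clock"],"tcp",np.round(o["tcp_pos"]*1000,1),"shift",np.round((tgt-o["tcp_pos"])*1000,1),"turn",np.round(np.degrees(t),2),"F",np.round(o["force"],1))
E
python3 - <<'E'
from h import *
c=robot.get_calibration("wrist");im=robot.snapshot("wrist");cv2.imwrite("pics/w2.png",im)
np.savez("w2.npz",R=c["R"],t=c["t"])
for k,p in(("slate",(.569,.0886,.06)),("clay",(.583,.1827,.06)),("wood",(.596,.277,.06))):
    try:
        q=proj(c,np.array(p));e=centre("w",im,k,q);print(k,q,np.round(e[0],1),np.round(e[1][1],1),e[2])
    except Exception as x:print(k,q,x)
go(np.array([.569,.0886,.06])+.14*N,RT);print(robot.get_obs()["joint_pos"])
E
```

```text
slate [316.83814239 237.86044372] [318.1 236.2] [66.6 67.8] 3451.5
clay [209.13611857 237.38562679] [208.8 235.8] [69.6 71.5] 3811.0
wood [100.99897757 238.0186701 ] [ 99.9 235.7] [69.  76.8] 4038.0
clock 2.55 tcp [503.4  97.4 196.7] shift [ -3.7   1.1 -15.4] turn [ 0.07 -0.44  0.21] F [-0.4 -0.9 -0. ]
[ 0.17635568 -0.04434074  2.04314426 -0.25912414  0.66589157  2.05780625]
```

View pics/w2.png

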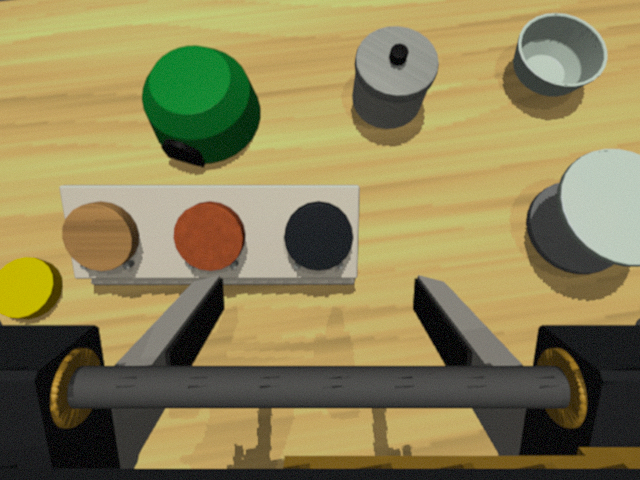

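The wrist view shows slate (318,236), clay (209,236) and wood (100,236) on the board, with the rack aligned to the image. I'll descend towards the slate disc and measure again.

Request:
servo_tool --series '[[[0,-0.2,0.1],[7,-1,-19],-1],[[0,-0.2,0.1],[7,-1,-19],-1],[[0,0,0],[7,-1,-19],-1],[[0,0,0],[5,-1,-10],-1],[[0,0,0],[0,0,0],-1]]'

```text
clock: 3.05
tcp_pos: [0.5294, 0.0925, 0.1284]
tcp_rot: [2.991, -0.217, 0.798]
force: [0.3, 0.3, 0.2]
opening: 0.0939
gripper_force: 0.0
```

```bash
python3 - <<'E'
from h import *
c=robot.get_calibration("wrist");im=robot.snapshot("wrist");cv2.imwrite("pics/w3.png",im)
w=np.load("w2.npz");c2=dict(c);c2["R"]=w["R"];c2["t"]=w["t"];im2=cv2.imread("pics/w2.png")
for k,p in(("slate",(.569,.0886,.06)),("clay",(.583,.1827,.06))):
    p=np.array(p);rs=[]
    for n,cc,i in(("w2",c2,im2),("w3",c,im)):
        e=centre(n,i,k,proj(cc,p));rs.append(ray(cc,e[0]));print(k,n,np.round(e[0],1),np.round(e[1][1],1),e[2])
    X,r=tri(rs);print("wrist",X*1000,np.array(r)*1000)
    for n,pp in(("top",dict(slate=(292,265.3),clay=(246.5,259))[k]),("side",dict(slate=(320.8,267.3),clay=(304.2,310.3))[k])): rs.append(ray(robot.get_calibration(n),pp))
    X,r=tri(rs);print("all",X*1000,np.array(r)*1000)
    for s in(8,16):
        T=p*0+np.array([.569,.0886,.055]) if 0 else None
go(np.array([.569,.0886,.06])+.03*N,RT)
E
```

```text
slate w2 [318.1 236.2] [66.6 67.8] 3451.5
slate w3 [315.6 247.8] [85.5 86.7] 5692.5
wrist [565.93513044  88.07161877  75.45442967] [0.09515302 0.09515302]
all [569.98700721  87.98702223  58.10508673] [1.19929756 0.7242361  0.75987747 1.40712323]
clay w2 [208.8 235.8] [69.6 71.5] 3811.0
clay w3 [176.3 247.4] [88.  92.7] 6168.5
wrist [581.30601632 180.56463622  69.52938826] [0.01366355 0.01366355]
all [583.45638563 182.84286122  61.48894934] [0.59226629 0.55284389 0.31516289 0.87290057]
clock 3.1 tcp [529.5  93.1 129.4] shift [ 24.6  -2.4 -43.4] turn [ 0.04 -0.04  0.11] F [ 0.2  0.  -0.6]
```

```bash
python3 - <<'E'
from h import *
c=robot.get_calibration("wrist");f=240/np.tan(np.radians(c["vertical_fov"]/2));zc=np.array(c["R"])[2]
o,d=ray(c,(315.6,247.8))
for D in(85.5,86.7,87.5):
    X=o+d*(f*.06/D)/(d@zc);print(D,X*1000,"N.X",N@X*1000)
for X in([.570,.088,.0581],[.5692,.0886,.0579],[.5829,.1828,.0605]): print(N@np.array(X)*1000)
t=robot.get_obs()["tcp_pos"];print("TCP N",N@t*1000,"RY",RY@t*1000,"RX slope",np.cross(RY,N)@t*1000)
U=np.cross(RY,N)
for X in([.570,.088,.0581],[.566,.088,.0689],[.5833,.1828,.0605],[.5663,.3*0,.0]): X=np.array(X);print(RY@X*1000,U@X*1000)
E
```

```text
85.5 [570.7264768   88.25318429  59.55603277] N.X -224.65002461452272
86.7 [569.75780197  88.37646169  63.1751558 ] N.X -221.02768008195434
87.5 [569.12677951  88.4567681   65.53275595] N.X -218.66798135788125
-225.56932553362657
-225.30403586409076
-223.15611512121245
TCP N -143.40313785191336 RY 167.20322670768576 RX slope 507.2079174379811
167.91735624593878 506.88095902424124
167.35029569873197 508.851944311472
263.64538301878775 507.84396886121687
80.28159697080638 485.46275796031415
```

Request:
servo_tool --series '[[[0,0,0],[8,-1.1,-14],-1],[[0,0,0],[8,-1.1,-14],-1],[[0,0,0],[8,-1.1,-14],-1],[[0,0,0],[8,-1.1,-14],-1],[[0,0,0],[5,-0.7,-8.7],-1],[[0,0,0],[1.5,-0.2,-2.6],-1],[[0,0,0],[0,0,0],-1]]'

```text
clock: 3.8
tcp_pos: [0.5678, 0.0892, 0.0628]
tcp_rot: [2.991, -0.212, 0.803]
force: [-0.3, 0.1, 0.0]
opening: 0.0941
gripper_force: 0.0
```

```bash
cat >> h.py <<'E'
U=np.cross(RY,N)
def rk():
    o=robot.get_obs();t=o["tcp_pos"]*1000;print("clock",o["clock"],"rackframe RY,U,N",np.round([RY@t,U@t,N@t],1),"F.N",round(float(N@o["force"]),2),"F",np.round(o["force"],1),"open",round(float(o["opening"])*1000,1))
E
python3 - <<'E'
from h import *
rk();cv2.imwrite("pics/w4.png",robot.snapshot("wrist"));go(np.zeros(3),RT)
E
```

```text
clock 3.8 rackframe RY,U,N [ 168.8  507.2 -220.3] F.N 0.17 F [-0.3  0.1  0. ] open 94.1
clock 3.85 tcp [567.6  89.4  63. ] shift [-567.6  -89.4  -63. ] turn [ 0.02  0.06 -0.05] F [-0.1  0.1 -0.6]
```

View pics/w4.png

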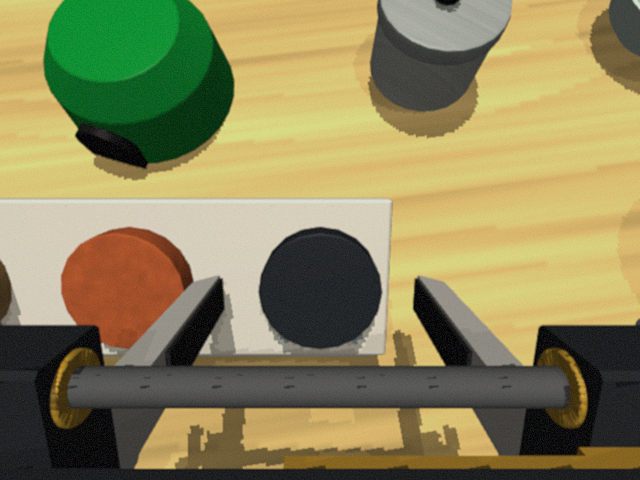

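The disc at about (320,288) sits between the finger tips at (222,280) and (414,280), and its scale says the tips are level with its top face. I'll check the alignment numerically.

```bash
python3 - <<'E'
from h import *
c=robot.get_calibration("wrist");im=cv2.imread("pics/w4.png");t=robot.get_obs()["tcp_pos"]
ct=near(mask(im,"slate"),(320,288));q=[]
print(proj(c,t),cv2.boundingRect(ct),cv2.contourArea(ct))
for h0 in(-220,-222,-218):
    q=[]
    for a in cv2.convexHull(ct)[:,0]:
        o,d=ray(c,a);X=o+d*((h0/1000-N@o)/(N@d));q.append([RY@X*1000,U@X*1000])
    print(h0,cv2.fitEllipse(np.array(q,np.float32)))
rk()
E
```

```text
[317.25184485 291.7625678 ] (260, 228, 121, 120) 11099.0
-220 ((167.6484832763672, 507.68267822265625), (59.71663284301758, 63.500518798828125), 178.1189727783203)
-222 ((167.6366424560547, 506.9095764160156), (60.37797164916992, 64.2037353515625), 178.11903381347656)
-218 ((167.6603240966797, 508.455810546875), (59.0552978515625, 62.797264099121094), 178.1190185546875)
clock 3.85 rackframe RY,U,N [ 168.9  507.1 -220. ] F.N -0.47 F [-0.1  0.1 -0.6] open 93.9
```

Request:
servo_tool --series '[[[0,0,0],[1.9,-0.6,-2.3],-1],[[0,0,0],[1.9,-0.6,-2.3],-1],[[0,0,0],[1.9,-0.6,-2.4],-1],[[0,0,0],[1.9,-0.6,-2.4],-1],[[0,0,0],[0,0,0],-1]]'

```text
clock: 4.35
tcp_pos: [0.5738, 0.0877, 0.0543]
tcp_rot: [2.992, -0.21, 0.805]
force: [-14.6, 1.1, 20.3]
opening: 0.0938
gripper_force: 12.3
```

```bash
python3 - <<'E'
from h import *
rk()
E
```

```text
clock 4.35 rackframe RY,U,N [ 168.1  508.3 -230.8] F.N 24.88 F [-14.6   1.1  20.3] open 93.8
```

Request:
servo_tool --series '[[[0,0,0],[-1.2,0.2,5],-1],[[0,0,0],[0,0,0],-1]]'

```text
clock: 4.55
tcp_pos: [0.5738, 0.0877, 0.0584]
tcp_rot: [2.992, -0.211, 0.804]
force: [1.1, -0.4, 1.4]
opening: 0.0941
gripper_force: 0.0
```

```bash
python3 - <<'E'
from h import *
rk()
E
```

```text
clock 4.55 rackframe RY,U,N [ 168.1  510.3 -227.2] F.N 0.68 F [ 1.1 -0.4  1.4] open 94.1
```

Request:
servo_tool --series '[[[0,0,0],[0,0,0],1],[[0,0,0],[0,0,0],1],[[0,0,0],[0,0,0],1],[[0,0,0],[0,0,0],1],[[0,0,0],[0,0,0],1]]' --squeeze 20

```text
clock: 5.05
tcp_pos: [0.5735, 0.0875, 0.0575]
tcp_rot: [2.992, -0.211, 0.801]
force: [-0.1, -0.1, -0.6]
opening: 0.0595
gripper_force: 20.0
```

Request:
servo_tool --series '[[[0,0,0],[-5,0.7,8.7],1],[[0,0,0],[-10,1.4,17.3],1],[[0,0,0],[-10,1.4,17.3],1],[[0,0,0],[-5,0.7,8.7],1],[[0,0,0],[0,0,0],1]]'

```text
clock: 5.55
tcp_pos: [0.5435, 0.0918, 0.1108]
tcp_rot: [2.992, -0.211, 0.804]
force: [0.2, -0.8, -1.5]
opening: 0.0593
gripper_force: 20.0
```

Request:
servo_tool --series '[[[0.61,4.24,0],[2,-39,4.5],1],[[0.61,4.24,0],[2,-39,4.5],1],[[0.61,4.24,0],[2,-39,4.5],1],[[0.61,4.24,0],[2,-39,4.5],1],[[0.61,4.24,0],[2,-39,4.5],1],[[0.61,4.24,0],[2,-39,4.5],1],[[0.59,4.26,0],[2,-39,4.5],1],[[0,0,0],[0,0,0],1]]'

```text
clock: 6.35
tcp_pos: [0.5605, -0.1779, 0.1383]
tcp_rot: [3.121, -0.23, 0.036]
force: [-0.0, 0.5, -1.4]
opening: 0.0597
gripper_force: 20.0
```

```bash
cat >> h.py <<'E'
RD=np.column_stack([RX,-RY,[0,0,-1.]])
def tool(im,k,p,above=.013):
    "disc top-face centre in tool frame, mm, its top face lying above mm behind the TCP"
    o=robot.get_obs();c=robot.get_calibration("wrist");R=Ro.from_rotvec(o["tcp_rot"]).as_matrix();t=o["tcp_pos"]
    q=[]
    ct=near(mask(im,k),p)
    for a in cv2.convexHull(ct)[:,0]:
        oo,d=ray(c,a);oo=R.T@(oo-t);d=R.T@d;X=oo+d*(-above-oo[2])/d[2];q.append(X[:2]*1000)
    q=np.array(q,np.float32);print(k,"tool-frame ellipse",np.round(np.concatenate([np.ravel(v) for v in cv2.fitEllipse(q)]),1),"x range",q[:,0].min(),q[:,0].max(),"y",q[:,1].min(),q[:,1].max())
E
python3 - <<'E'
from h import *
im=robot.snapshot("wrist");cv2.imwrite("pics/w5.png",im);c=robot.get_calibration("wrist")
go(np.array([.5586,-.1817,.14]),RD);t=robot.get_obs()["tcp_pos"];p=proj(c,t);print(p);tool(im,"slate",p)
E
```

```text
clock 6.4 tcp [ 558.4 -174.4  137.7] shift [ 0.2 -7.3  2.3] turn [0.6  1.17 0.22] F [ 0.3  1.4 -1.1]
[317.33435901 291.05342437]
slate tool-frame ellipse [-93.3   1.2 246.5 339.5   0.5] x range -100.92593 31.11147 y -167.45258 169.93236
```

View pics/w5.png

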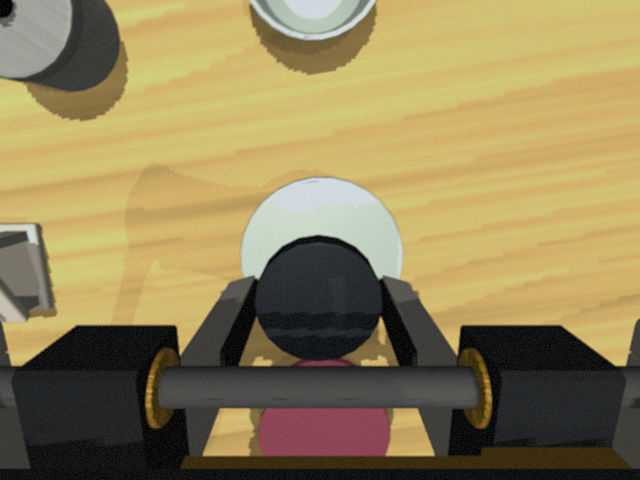

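The slate disc is gripped at about (319,298), with the plate behind and below it at (321,250). I'll level it, centre it and start lowering.

Request:
servo_tool --series '[[[0.3,0.6,0.1],[-0.5,-3.5,-15],1],[[0.3,0.6,0.1],[-0.4,-3.5,-20],1],[[0,0,0],[0,0,-15],1],[[0,0,0],[0,0,-4],1],[[0,0,0],[0,0,0],1]]'

```text
clock: 6.9
tcp_pos: [0.5545, -0.1768, 0.0834]
tcp_rot: [-3.132, 0.216, 0.006]
force: [0.0, -1.4, -1.2]
opening: 0.0593
gripper_force: 20.0
```

```bash
python3 - <<'E'
from h import *
im=robot.snapshot("wrist");cv2.imwrite("pics/w6.png",im);c=robot.get_calibration("wrist")
go(np.array([.5575,-.1815,.07]),RD)
m=mask(im,"plate");ct=near(m,(317,240));print(cv2.boundingRect(ct))
h=ct[:,0];h=h[h[:,1]<300]
q=np.array([plane(ray(c,a),.065)[:2]*1000 for a in cv2.convexHull(h)[:,0]],np.float32)
f=q[((q-[558,-181.7])@RX[:2])>15]
from scipy.optimize import least_squares
s=least_squares(lambda v:np.hypot(*(f-v[:2]).T)-54.5,[558,-182],loss="soft_l1");print("plate centre",s.x,len(f),np.abs(s.fun).max())
E
```

```text
clock 6.95 tcp [ 555.3 -177.2   84.5] shift [  2.2  -4.3 -14.5] turn [-0.09 -0.08 -0.26] F [-0.7 -0.2 -2.8]
(223, 170, 206, 129)
plate centre [ 558.92784213 -181.95861198] 27 1.0037688794109698
```

Request:
servo_tool --series '[[[0,0,0],[2.6,-4.6,-2],1],[[0,0,0],[0,0,-2],1],[[0,0,0],[0,0,-2],1],[[0,0,0],[0,0,-1],1],[[0,0,0],[0,0,0],1]]'

```text
clock: 7.45
tcp_pos: [0.5584, -0.1827, 0.0782]
tcp_rot: [-3.133, 0.218, 0.0]
force: [0.2, 0.0, -1.2]
opening: 0.059
gripper_force: 20.0
```

Request:
servo_tool --series '[[[0,0,0],[-0.6,0.8,-1],1],[[0,0,0],[0,0,-1],1],[[0,0,0],[0,0,-1],1],[[0,0,0],[0,0,0],1]]'

```text
clock: 7.85
tcp_pos: [0.5578, -0.1819, 0.0751]
tcp_rot: [-3.133, 0.218, 0.001]
force: [-0.8, -0.5, -0.7]
opening: 0.0595
gripper_force: 20.0
```

Request:
servo_tool --series '[[[0,0,0],[0,0,-1],1],[[0,0,0],[0,0,-1],1],[[0,0,0],[0,0,0],1]]'

```text
clock: 8.15
tcp_pos: [0.5578, -0.1819, 0.0731]
tcp_rot: [-3.133, 0.218, 0.001]
force: [-0.2, 0.3, 0.1]
opening: 0.0594
gripper_force: 20.0
```

Request:
servo_tool --series '[[[0,0,0],[0,0,-0.7],1],[[0,0,0],[0,0,0],1]]'

```text
clock: 8.35
tcp_pos: [0.558, -0.1819, 0.0727]
tcp_rot: [-3.133, 0.218, 0.0]
force: [-1.2, 0.1, 1.0]
opening: 0.0594
gripper_force: 20.0
```

Request:
servo_tool --series '[[[0,0,0],[0,0,-0.5],1],[[0,0,0],[0,0,0],1]]'

```text
clock: 8.55
tcp_pos: [0.558, -0.182, 0.0723]
tcp_rot: [-3.133, 0.218, -0.0]
force: [-0.6, -0.1, 1.8]
opening: 0.0594
gripper_force: 20.0
```

Contact is felt (about 3 N above baseline at TCP z 72.3 mm), so I release and rise.

Request:
servo_tool --series '[[[0,0,0],[0,0,0],-1],[[0,0,0],[0,0,0],-1],[[0,0,0],[0,0,0],-1],[[0,0,0],[0,0,0],-1],[[0,0,0],[0,0,4],-1],[[0,0,0],[0,0,15],-1],[[0,0,0],[0,0,30],-1],[[0,0,0],[0,0,30],-1]]'

```text
clock: 9.35
tcp_pos: [0.5575, -0.1817, 0.1517]
tcp_rot: [-3.133, 0.218, 0.002]
force: [0.6, 0.6, 0.7]
opening: 0.0939
gripper_force: 0.0
```

Request:
servo_tool --series '[[[0,0,0],[-20,0,10],-1],[[0,0,0],[-20,0,0],-1],[[0,0,0],[0,0,0],-1]]'

```text
clock: 9.65
tcp_pos: [0.5161, -0.1816, 0.1619]
tcp_rot: [-3.133, 0.219, 0.001]
force: [1.1, -0.4, 0.1]
opening: 0.0944
gripper_force: 0.0
```

```bash
python3 - <<'E'
from h import *
im=robot.snapshot("wrist");cv2.imwrite("pics/w7.png",im);c=robot.get_calibration("wrist")
go(np.array([.5586,-.1818,.07]),RD)
def circ(k,p,z):
    ct=cv2.convexHull(near(mask(im,k),p))[:,0]
    q=np.array([plane(ray(c,a),z)[:2]*1000 for a in ct],np.float32);print(k,cv2.fitEllipse(q))
circ("slate",proj(c,np.array([.5586,-.1818,.085])),.084);
m=mask(im,"plate")|mask(im,"slate")
ct=cv2.convexHull(near(m,proj(c,np.array([.5586,-.1818,.085]))))[:,0]
q=np.array([plane(ray(c,a),.067)[:2]*1000 for a in ct],np.float32);print(cv2.fitEllipse(q))
t=robot.get_obs()["joint_pos"];print(t)
E
```

```text
clock 9.7 tcp [ 517.6 -181.9  161.6] shift [ 41.    0.1 -91.6] turn [-0.04  0.05 -0.16] F [ 0.2 -0.2  0.5]
slate ((555.25, -182.1685333251953), (50.62310791015625, 56.068336486816406), 173.0615692138672)
((560.028564453125, -181.80482482910156), (108.68885803222656, 108.74353790283203), 119.1509017944336)
[-4.65496211e-01  2.64565749e-01  1.63365632e+00  1.04911161e-03
  1.24283838e+00  1.24444365e+00]
```

View pics/w7.png

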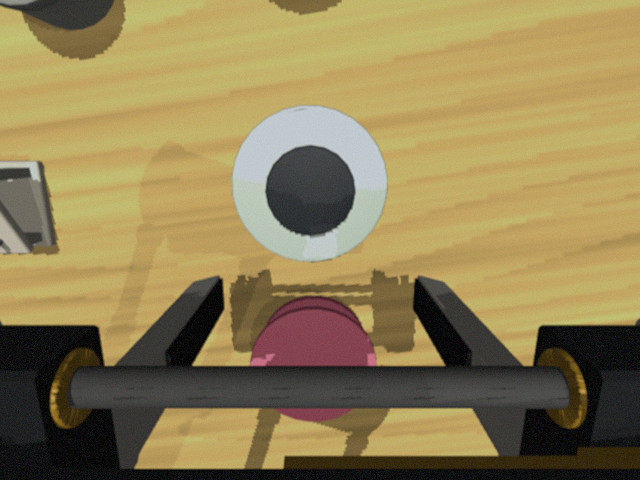

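The slate lies on the plate, disc centre about (311,190) and plate (310,184). I'll redo the measurement with a looser threshold.

```bash
python3 - <<'E'
from h import *
im=cv2.imread("pics/w7.png");c=robot.get_calibration("wrist")
V=cv2.cvtColor(im,cv2.COLOR_BGR2HSV)[...,2]
for th in(75,90,105):
    ct=cv2.convexHull(near(V<th,(311,190)))[:,0]
    q=np.array([plane(ray(c,a),.085)[:2]*1000 for a in ct],np.float32);print(th,cv2.fitEllipse(q),np.ptp(ct,axis=0),ct.min(0))
E
```

```text
75 ((558.5924072265625, -182.60833740234375), (58.22148895263672, 58.37339401245117), 88.12539672851562) [88 88] [266 146]
90 ((558.5325317382812, -182.60049438476562), (58.49227523803711, 58.83528137207031), 92.50548553466797) [88 88] [266 146]
105 ((558.4935302734375, -182.5991668701172), (58.80344009399414, 59.15260696411133), 79.10052490234375) [88 89] [266 146]
```

Request:
servo_tool --series '[[[0,0,0],[5,30,5],-1],[[-0.53,-3.7,0],[3,46,0],-1],[[-0.53,-3.7,0],[3,46,0],-1],[[-0.53,-3.7,0],[3,46,0],-1],[[-0.53,-3.7,0],[3,46,0],-1],[[-0.53,-3.7,0],[3,46,0],-1],[[-0.53,-3.7,0],[3,46,0],-1]]'

```text
clock: 10.4
tcp_pos: [0.5419, 0.1264, 0.1666]
tcp_rot: [3.048, -0.213, 0.61]
force: [0.4, -0.7, -0.9]
opening: 0.0942
gripper_force: 0.0
```

Request:
servo_tool --series '[[[-0.53,-3.7,0],[3,46,0],-1],[[-0.53,-3.7,0],[3,46,0],-1],[[0,0,0],[2,46,0],-1],[[0,0,0],[0,20,-5],-1],[[0,0,0],[0,0,0],-1]]'

```text
clock: 10.9
tcp_pos: [0.5492, 0.2829, 0.16]
tcp_rot: [2.997, -0.202, 0.792]
force: [-0.2, -0.5, -0.2]
opening: 0.0945
gripper_force: 0.0
```

```bash
cat >> h.py <<'E'
def seat(ry,u,n): return (RY*ry+U*u+N*n)/1000
def look(name,k,ry,h0=-214.5):
    im=robot.snapshot("wrist");cv2.imwrite(f"pics/{name}.png",im);c=robot.get_calibration("wrist")
    q=[]
    for a in cv2.convexHull(near(mask(im,k),proj(c,seat(ry,510,-216))))[:,0]:
        o,d=ray(c,a);X=o+d*((h0/1000-N@o)/(N@d));q.append([RY@X*1000,U@X*1000])
    q=np.array(q,np.float32);print(k,"RY,U centre",cv2.fitEllipse(q),"ptp",np.ptp(q,axis=0),"U max",q[:,1].max())
E
python3 - <<'E'
from h import *
look("w8","wood",358);rk();go(seat(358,510,-160),RT);print(robot.get_obs()["joint_pos"])
E
```

```text
wood RY,U centre ((354.4905090332031, 509.49072265625), (59.1337890625, 62.11063003540039), 178.53427124023438) ptp [59.128937 61.211548] U max 540.6318
clock 10.95 rackframe RY,U,N [ 355.7  516.  -113.2] F.N 0.31 F [ 0.  -0.6  0.4] open 94.2
clock 10.95 tcp [548.8 280.7 160. ] shift [ 18.3  -0.3 -43.5] turn [ 0.08 -0.45 -0.33] F [ 0.  -0.6  0.4]
[ 0.56239045  0.20152092  1.86738283 -0.49980037  0.72853105  2.58801989]
```

Request:
servo_tool --series '[[[0,-0.2,-0.15],[3.3,0,-9.7],-1],[[0,-0.2,-0.15],[3.3,0,-9.7],-1],[[0,0,0],[3.3,0,-9.6],-1],[[0,0,0],[0,0,0],-1],[[0,0,0],[0,0,0],-1]]'

```text
clock: 11.45
tcp_pos: [0.5589, 0.2778, 0.1314]
tcp_rot: [2.99, -0.218, 0.801]
force: [0.7, -0.2, 0.5]
opening: 0.0939
gripper_force: 0.0
```

```bash
python3 - <<'E'
from h import *
look("w9","wood",358);look("w9b","wood",358);rk();go(seat(358,510,-160),RT);print(robot.get_obs()["joint_pos"])
E
```

```text
wood RY,U centre ((357.8489074707031, 509.8580627441406), (59.10848617553711, 62.093666076660156), 1.988832712173462) ptp [58.64386  62.054535] U max 541.1747
wood RY,U centre ((357.7204284667969, 509.6805725097656), (59.12537384033203, 62.00917434692383), 1.8350342512130737) ptp [58.728943 61.461426] U max 540.6924
clock 11.55 rackframe RY,U,N [ 354.9  511.2 -142.4] F.N 0.02 F [ 0.2 -1.   0.2] open 94.2
clock 11.55 tcp [559.1 278.4 132.3] shift [  8.1   2.  -15.8] turn [0.03 0.05 0.16] F [ 0.2 -1.   0.2]
[ 0.55221576  0.24118816  1.89978666 -0.55293934  0.65971112  2.65174526]
```

Joint 6 is nearing its limit (2.65 of 2.70), so I'll roll the tool 20° about the disc normal. That still clears the pins.

Request:
servo_tool --series '[[[-2.48,0.35,4.33],[0.1,0.8,0],-1],[[-2.48,0.35,4.33],[0.1,0.8,0],-1],[[-2.48,0.35,4.33],[0.1,0.7,0],-1],[[-2.48,0.35,4.33],[0.1,0.7,0],-1],[[0,0,0],[0,0,0],-1],[[0,0,0],[0,0,0],-1]]'

```text
clock: 12.15
tcp_pos: [0.5593, 0.2818, 0.1324]
tcp_rot: [2.902, 0.296, 0.761]
force: [0.4, -1.4, -0.1]
opening: 0.0939
gripper_force: 0.0
```

```bash
cat >> h.py <<'E'
RW=Ro.from_rotvec(N*np.radians(20)).as_matrix()@RT
E
python3 - <<'E'
from h import *
look("w10","wood",358);rk();go(seat(358,510,-160),RW);print(robot.get_obs()["joint_pos"])
E
```

```text
wood RY,U centre ((357.5831604003906, 509.4108581542969), (59.13861083984375, 61.80641174316406), 164.0091552734375) ptp [59.537994 61.430023] U max 540.3152
clock 12.2 rackframe RY,U,N [ 358.2  511.  -142.2] F.N -0.05 F [ 0.4 -0.6  0.2] open 94.0
clock 12.2 tcp [559.2 281.8 132.3] shift [  7.9  -1.4 -15.9] turn [-0.    0.11  0.19] F [ 0.4 -0.6  0.2]
[ 0.55827501  0.24397862  1.89607612 -0.55576509  0.66234149  2.3107254 ]
```

Request:
servo_tool --series '[[[0,0,0],[6.9,-1,-12.1],-1],[[0,0,0],[6.9,-1,-12.1],-1],[[0,0,0],[6.9,-1,-12.1],-1],[[0,0,0],[6.9,-1,-12.1],-1],[[0,0,0],[6.9,-1,-12.1],-1],[[0,0,0],[4.5,-0.6,-7.8],-1],[[0,0,0],[0,0,0],-1],[[0,0,0],[0,0,0],-1]]'

```text
clock: 13.0
tcp_pos: [0.5982, 0.276, 0.0634]
tcp_rot: [2.901, 0.298, 0.759]
force: [-0.1, -0.7, 0.2]
opening: 0.0943
gripper_force: 0.0
```

```bash
python3 - <<'E'
from h import *
rk();go(seat(357.8,510,-226.5),RW);print(robot.get_obs()["joint_pos"])
E
```

```text
clock 13.0 rackframe RY,U,N [ 358.1  510.6 -221.7] F.N 0.23 F [-0.1 -0.7  0.2] open 94.3
clock 13.0 tcp [598.2 276.   63.4] shift [ 1.8 -0.5 -4.5] turn [0.07 0.06 0.13] F [-0.1 -0.7  0.2]
[ 0.50760973  0.3663282   1.92613961 -0.66707135  0.51506394  2.40604409]
```

Request:
servo_tool --series '[[[0,0,0],[0.9,-0.3,-2.2],-1],[[0,0,0],[0.9,-0.3,-2.2],-1],[[0,0,0],[0,0,0],-1],[[0,0,0],[0,0,0],1],[[0,0,0],[0,0,0],1],[[0,0,0],[0,0,0],1],[[0,0,0],[0,0,0],1],[[0,0,0],[0,0,0],1]]' --squeeze 15

```text
clock: 13.8
tcp_pos: [0.6, 0.2756, 0.0594]
tcp_rot: [2.901, 0.298, 0.76]
force: [-0.8, 0.7, 0.1]
opening: 0.0595
gripper_force: 15.0
```

```bash
python3 - <<'E'
from h import *
rk();go(seat(357.8,510,-226.5),RW);print(robot.get_obs()["gripper_force"])
E
```

```text
clock 13.8 rackframe RY,U,N [ 357.9  510.2 -226. ] F.N 0.49 F [-0.8  0.7  0.1] open 59.5
clock 13.8 tcp [600.  275.6  59.4] shift [ 0.  -0.1 -0.5] turn [0.05 0.09 0.11] F [-0.8  0.7  0.1]
15.001176595687866
```

Request:
servo_tool --series '[[[0,0,0],[-5,0.7,8.7],1],[[0,0,0],[-10,1.4,17.3],1],[[0,0,0],[-10,1.4,17.3],1],[[0,0,0],[-5,0.7,18.7],1],[[0.53,3.71,0],[-1,-30,14],1],[[0.53,3.71,0],[-1,-46,0],1],[[0.53,3.71,0],[-1,-46,0],1],[[0.53,3.71,0],[-1,-46,0],1]]'

```text
clock: 14.6
tcp_pos: [0.5651, 0.111, 0.1365]
tcp_rot: [3.037, 0.316, 0.39]
force: [1.2, -0.2, -0.4]
opening: 0.0592
gripper_force: 15.0
```

Request:
servo_tool --series '[[[0.53,3.71,0],[-1,-46,0],1],[[0.53,3.71,0],[-1,-46,0],1],[[0.53,3.71,0],[-1,-46,0],1],[[0.53,3.71,0],[-1,-46,0],1],[[0,0,0],[-1,-46,0],1],[[0,0,0],[0,-46,-5],1],[[0,0,0],[0,0,-10],1],[[0,0,0],[0,0,0],1]]'

```text
clock: 15.4
tcp_pos: [0.5594, -0.1643, 0.1191]
tcp_rot: [-3.125, -0.319, 0.002]
force: [-0.2, 1.0, -0.2]
opening: 0.0598
gripper_force: 15.0
```

```bash
cat >> h.py <<'E'
RDW=Ro.from_rotvec([0,0,np.radians(20)]).as_matrix()@RD
E
python3 - <<'E'
from h import *
im=robot.snapshot("wrist");cv2.imwrite("pics/w11.png",im);c=robot.get_calibration("wrist")
go(np.array([.5585,-.182,.13]),RDW);p=proj(c,robot.get_obs()["tcp_pos"]);print(p)
h=cv2.cvtColor(im,cv2.COLOR_BGR2HSV);print([h[r,318].tolist() for r in range(215,300,7)])
tool(im,"wood",p,.0115)
E
```

```text
clock 15.45 tcp [ 559.8 -163.3  119.7] shift [ -1.3 -18.7  10.3] turn [ 0.01 -0.03  0.1 ] F [-0.6  0.1 -0.1]
[318.0268688  290.75931245]
[[55, 21, 210], [58, 19, 206], [58, 19, 206], [15, 145, 79], [18, 142, 158], [17, 142, 188], [17, 140, 186], [18, 145, 179], [17, 141, 170], [17, 143, 160], [18, 141, 150], [16, 138, 166], [16, 143, 173]]
wood tool-frame ellipse [ -0.7  -0.   59.1  63.  100.4] x range -31.492416 31.07746 y -30.03435 29.626305
```

View pics/w11.png

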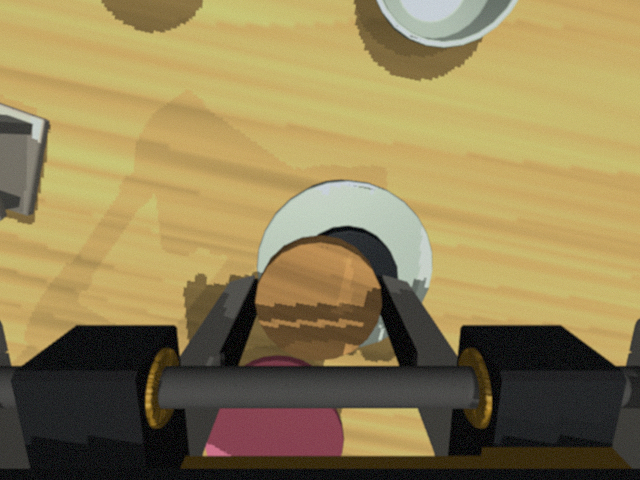

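The wooden disc is held at about (319,297), offset from the slate seen at (355,255). I'll shift it over the slate and lower.

Request:
servo_tool --series '[[[0,0,0],[-1,-9.6,0],1],[[0,0,0],[-1,-9.6,-4],1],[[0,0,0],[0,0,-8],1],[[0,0,0],[0,0,-7],1],[[0,0,0],[0,0,-3],1],[[0,0,0],[0,0,0],1],[[0,0,0],[0,0,0],1]]'

```text
clock: 16.15
tcp_pos: [0.559, -0.1832, 0.0982]
tcp_rot: [3.123, 0.323, 0.002]
force: [0.5, 0.0, 0.1]
opening: 0.0595
gripper_force: 15.0
```

```bash
python3 - <<'E'
from h import *
go(np.array([.5576,-.1825,.0895]),RDW);go(np.array([.5576,-.1825,.0895]),RDW)
E
```

```text
clock 16.15 tcp [ 559.  -183.2   98.2] shift [-1.4  0.7 -8.7] turn [0.12 0.08 0.06] F [0.5 0.  0.1]
clock 16.15 tcp [ 559.  -183.2   98.2] shift [-1.4  0.7 -8.7] turn [0.12 0.08 0.06] F [0.5 0.  0.1]
```

Request:
servo_tool --series '[[[0,0,0],[-1.3,0.7,-1.5],1],[[0,0,0],[0,0,-1.5],1],[[0,0,0],[0,0,-1.5],1],[[0,0,0],[0,0,-1],1],[[0,0,0],[0,0,0],1]]'

```text
clock: 16.65
tcp_pos: [0.5576, -0.1828, 0.0926]
tcp_rot: [3.123, 0.322, 0.002]
force: [-0.2, 0.9, -0.1]
opening: 0.0596
gripper_force: 15.0
```

Request:
servo_tool --series '[[[0,0,0],[0,0,-0.8],1],[[0,0,0],[0,0,-0.7],1],[[0,0,0],[0,0,0],1]]'

```text
clock: 16.95
tcp_pos: [0.5576, -0.1828, 0.0912]
tcp_rot: [3.123, 0.322, 0.002]
force: [0.5, 0.1, -0.7]
opening: 0.0593
gripper_force: 15.0
```

Request:
servo_tool --series '[[[0,0,0],[0,0,-0.8],1],[[0,0,0],[0,0,0],1]]'

```text
clock: 17.15
tcp_pos: [0.5577, -0.1828, 0.0905]
tcp_rot: [3.123, 0.322, 0.002]
force: [0.9, -0.2, -0.8]
opening: 0.0597
gripper_force: 15.0
```

Request:
servo_tool --series '[[[0,0,0],[0,0,-0.7],1],[[0,0,0],[0,0,0],1]]'

```text
clock: 17.35
tcp_pos: [0.5577, -0.1828, 0.09]
tcp_rot: [3.123, 0.322, 0.002]
force: [-0.1, 0.5, 0.9]
opening: 0.0599
gripper_force: 15.0
```

Request:
servo_tool --series '[[[0,0,0],[0,0,-0.6],1],[[0,0,0],[0,0,0],1]]'

```text
clock: 17.55
tcp_pos: [0.5578, -0.1828, 0.0895]
tcp_rot: [3.123, 0.322, 0.003]
force: [-0.0, -0.2, 3.6]
opening: 0.0596
gripper_force: 15.0
```

Request:
servo_tool --series '[[[0,0,0],[0,0,-0.6],1],[[0,0,0],[0,0,0],1]]'

```text
clock: 17.75
tcp_pos: [0.5578, -0.1828, 0.089]
tcp_rot: [3.122, 0.322, 0.003]
force: [-1.0, 0.9, 5.0]
opening: 0.0598
gripper_force: 15.0
```

Request:
servo_tool --series '[[[0,0,0],[0,0,0.5],1],[[0,0,0],[0,0,0],-1],[[0,0,0],[0,0,0],-1],[[0,0,0],[0,0,0],-1],[[0,0,0],[0,0,0],-1],[[0,0,0],[0,0,4],-1],[[0,0,0],[0,0,15],-1],[[0,0,0],[0,0,30],-1]]'

```text
clock: 18.55
tcp_pos: [0.556, -0.182, 0.1365]
tcp_rot: [-3.125, -0.322, 0.005]
force: [0.1, 0.5, 0.4]
opening: 0.0941
gripper_force: 0.0
```

Request:
servo_tool --series '[[[0,0,0],[-20,0,25],-1],[[0,0,0],[-20,0,0],-1],[[0,0,0],[0,0,0],-1],[[0,0,0],[0,0,0],-1]]'

```text
clock: 18.95
tcp_pos: [0.5179, -0.1828, 0.1632]
tcp_rot: [3.123, 0.321, 0.003]
force: [-0.2, 0.3, 0.8]
opening: 0.0944
gripper_force: 0.0
```

```bash
cat >> h.py <<'E'
def stack(im,c,k,z):
    ct=cv2.convexHull(near(mask(im,k),proj(c,np.array([.5586,-.182,z]))))[:,0]
    q=np.array([plane(ray(c,a),z)[:2]*1000 for a in ct],np.float32);e=cv2.fitEllipse(q);print(k,np.round(e[0],1),np.round(e[1],1));
E
python3 - <<'E'
from h import *
im=robot.snapshot("wrist");cv2.imwrite("pics/w12.png",im);c=robot.get_calibration("wrist")
stack(im,c,"wood",.101);stack(im,c,"plate",.069)
go(seat(262.9,510,-110),RW)
E
```

```text
wood [ 556.5 -183.1] [58.8 59.7]
plate [ 558.5 -181.5] [107.9 108.1]
clock 19.0 tcp [ 518.2 -182.8  162.8] shift [ 10.7 372.6  -3.1] turn [ -4.16 -29.58   0.11] F [ 0.1 -0.5  0.3]
```

View pics/w12.png

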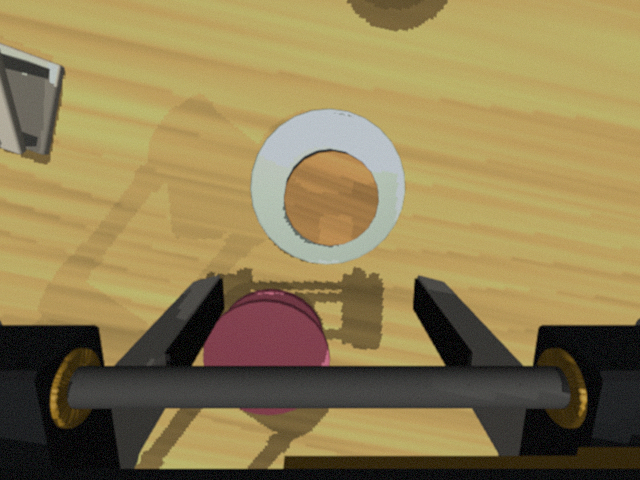

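The wood lies on the slate at (332,198), within about 2 mm of the slate's centre. Now the clay disc.

Request:
servo_tool --series '[[[0,0,0],[3,30,5],-1],[[-0.6,-4.2,0],[2,46,0],-1],[[-0.6,-4.2,0],[2,46,0],-1],[[-0.6,-4.2,0],[2,46,0],-1],[[-0.6,-4.2,0],[2,46,0],-1],[[-0.6,-4.2,0],[1,46,0],-1],[[-0.6,-4.2,0],[1,46,-3],-1],[[-0.6,-4.3,0],[0,46,-5],-1]]'

```text
clock: 19.8
tcp_pos: [0.531, 0.1602, 0.1609]
tcp_rot: [2.911, 0.298, 0.733]
force: [0.9, -1.2, -1.5]
opening: 0.0941
gripper_force: 0.0
```

Request:
servo_tool --series '[[[0,0,0],[0,20,0],-1],[[0,0,0],[0,0,0],-1],[[0,0,0],[0,0,0],-1]]'

```text
clock: 20.1
tcp_pos: [0.5312, 0.1777, 0.1604]
tcp_rot: [2.911, 0.299, 0.726]
force: [0.7, -0.7, -0.1]
opening: 0.0938
gripper_force: 0.0
```

```bash
python3 - <<'E'
from h import *
look("w13","clay",262.9);rk();go(seat(262.9,510,-200),RW);print(robot.get_obs()["joint_pos"])
E
```

```text
clay RY,U centre ((261.454345703125, 509.973388671875), (59.25212860107422, 61.918174743652344), 172.2721710205078) ptp [59.26509  61.777344] U max 541.009
clock 20.15 rackframe RY,U,N [ 250.3  514.  -111.4] F.N 0.26 F [-0.5 -0.1  0. ] open 94.1
clock 20.15 tcp [531.3 176.8 160.5] shift [ 42.1   6.7 -78.7] turn [ 0.1  -1.24  0.29] F [-0.5 -0.1  0. ]
[ 0.36402974  0.09603625  1.99278058 -0.40728771  0.64839333  2.00801641]
```

Request:
servo_tool --series '[[[0,-0.6,0.15],[-0.9,6.2,-1],-1],[[0,-0.6,0.15],[-0.9,6.2,-1],-1],[[0,0,0],[7.4,-1.1,-13],-1],[[0,0,0],[7.4,-1.1,-13],-1],[[0,0,0],[7.4,-1.1,-13],-1],[[0,0,0],[7.4,-1.1,-13],-1],[[0,0,0],[0,0,0],-1],[[0,0,0],[0,0,0],-1]]'

```text
clock: 20.95
tcp_pos: [0.5591, 0.1836, 0.1068]
tcp_rot: [2.902, 0.299, 0.757]
force: [-0.6, 0.2, 0.9]
opening: 0.0939
gripper_force: 0.0
```

```bash
python3 - <<'E'
from h import *
look("w14","clay",262.9);rk();go(seat(262.6,510,-226.5),RW)
E
```

```text
clay RY,U centre ((263.15179443359375, 509.7777404785156), (59.4779167175293, 62.22138977050781), 164.88311767578125) ptp [59.565567 62.029236] U max 541.0629
clock 21.0 rackframe RY,U,N [ 261.5  510.4 -170.8] F.N 0.33 F [-0.7  0.5 -0.1] open 94.1
clock 21.0 tcp [559.2 184.1 107.3] shift [ 27.4  -2.8 -48.5] turn [0.07 0.03 0.08] F [-0.7  0.5 -0.1]
```

Request:
servo_tool --series '[[[0,0,0],[6.9,-0.5,-12.1],-1],[[0,0,0],[6.9,-0.5,-12.1],-1],[[0,0,0],[6.9,-0.5,-12.1],-1],[[0,0,0],[4.5,-0.7,-7.8],-1],[[0,0,0],[0,0,0],-1],[[0,0,0],[0,0,0],-1]]'

```text
clock: 21.6
tcp_pos: [0.5839, 0.1828, 0.0622]
tcp_rot: [2.902, 0.302, 0.757]
force: [0.3, 0.1, -0.7]
opening: 0.0938
gripper_force: 0.0
```

```bash
python3 - <<'E'
from h import *
rk();go(seat(262.8,510,-226.5),RW)
E
```

```text
clock 21.6 rackframe RY,U,N [ 263.7  509.2 -222.1] F.N -0.76 F [ 0.3  0.1 -0.7] open 93.8
clock 21.6 tcp [583.9 182.8  62.2] shift [ 2.7 -1.3 -3.4] turn [ 0.09 -0.04 -0.03] F [ 0.3  0.1 -0.7]
```

Request:
servo_tool --series '[[[0,0,0],[1.4,-0.7,-1.7],-1],[[0,0,0],[1.4,-0.7,-1.7],-1],[[0,0,0],[0,0,0],-1],[[0,0,0],[0,0,0],1],[[0,0,0],[0,0,0],1],[[0,0,0],[0,0,0],1],[[0,0,0],[0,0,0],1],[[0,0,0],[0,0,0],1]]' --squeeze 18

```text
clock: 22.4
tcp_pos: [0.5868, 0.1816, 0.0595]
tcp_rot: [2.902, 0.302, 0.759]
force: [-0.8, 0.6, 0.7]
opening: 0.0596
gripper_force: 18.0
```

```bash
python3 - <<'E'
from h import *
rk();go(seat(262.8,510,-226.5),RW);print(robot.get_obs()["gripper_force"])
E
```

```text
clock 22.4 rackframe RY,U,N [ 263.   510.5 -226.1] F.N 1.03 F [-0.8  0.6  0.7] open 59.6
clock 22.4 tcp [586.8 181.6  59.5] shift [-0.3 -0.2 -0.6] turn [ 0.05  0.03 -0.03] F [-0.8  0.6  0.7]
18.001982867717743
```

Request:
servo_tool --series '[[[0,0,0],[-5,0.7,8.7],1],[[0,0,0],[-10,1.4,17.3],1],[[0,0,0],[-10,1.4,17.3],1],[[0,0,0],[-5,0.7,18.7],1],[[0.53,3.71,0],[0,-20,28],1],[[0.53,3.71,0],[0,-45,10],1],[[0.53,3.71,0],[0,-45,0],1],[[0.53,3.71,0],[0,-45,0],1]]'

```text
clock: 23.2
tcp_pos: [0.5564, 0.0334, 0.1574]
tcp_rot: [3.031, 0.317, 0.403]
force: [1.9, -0.1, -0.7]
opening: 0.0593
gripper_force: 18.0
```

Request:
servo_tool --series '[[[0.53,3.71,0],[0,-45,0],1],[[0.53,3.71,0],[0,-45,0],1],[[0.53,3.71,0],[0,-45,0],1],[[0.53,3.71,0],[0,-45,0],1],[[0,0,0],[0,-20,0],1],[[0,0,0],[0,0,0],1],[[0,0,0],[0,0,0],1]]'

```text
clock: 23.9
tcp_pos: [0.5564, -0.1654, 0.1557]
tcp_rot: [3.12, 0.323, 0.014]
force: [-0.2, 0.3, -1.2]
opening: 0.0597
gripper_force: 18.0
```

```bash
python3 - <<'E'
from h import *
im=robot.snapshot("wrist");c=robot.get_calibration("wrist")
go(np.array([.5583,-.1823,.112]),RDW);tool(im,"clay",proj(c,robot.get_obs()["tcp_pos"]),.0115)
E
```

```text
clock 23.95 tcp [ 556.4 -164.7  155.9] shift [  1.9 -17.6 -43.9] turn [ 0.24  0.54 -0.03] F [ 0.3  0.4 -1.4]
clay tool-frame ellipse [-0.9 -0.1 59.5 62.3 94.8] x range -32.069073 30.60379 y -30.067417 29.679136
```

Request:
servo_tool --series '[[[0.12,0.27,0],[1,-8.8,0],1],[[0.12,0.27,0],[0.9,-8.8,-8],1],[[0,0,0],[0,0,-16],1],[[0,0,0],[0,0,-12],1],[[0,0,0],[0,0,-5],1],[[0,0,0],[0,0,0],1],[[0,0,0],[0,0,0],1]]'

```text
clock: 24.65
tcp_pos: [0.5593, -0.1838, 0.115]
tcp_rot: [3.123, 0.324, 0.001]
force: [0.2, 0.2, -0.4]
opening: 0.0596
gripper_force: 18.0
```

```bash
python3 - <<'E'
from h import *
go(np.array([.5583,-.1823,.106]),RDW)
E
```

```text
clock 24.65 tcp [ 559.3 -183.8  115. ] shift [-1.   1.5 -9. ] turn [ 0.1   0.06 -0.01] F [ 0.2  0.2 -0.4]
```

Request:
servo_tool --series '[[[0,0,0],[-1,1.5,-2],1],[[0,0,0],[0,0,-2],1],[[0,0,0],[0,0,-1.5],1],[[0,0,0],[0,0,-1],1],[[0,0,0],[0,0,0],1]]'

```text
clock: 25.15
tcp_pos: [0.558, -0.1823, 0.1082]
tcp_rot: [3.123, 0.324, 0.0]
force: [1.0, -0.1, -1.4]
opening: 0.0596
gripper_force: 18.0
```

Request:
servo_tool --series '[[[0,0,0],[0,0,-0.7],1],[[0,0,0],[0,0,0],1]]'

```text
clock: 25.35
tcp_pos: [0.558, -0.1824, 0.1076]
tcp_rot: [3.123, 0.324, 0.001]
force: [1.0, -0.5, -0.8]
opening: 0.0592
gripper_force: 18.0
```

Request:
servo_tool --series '[[[0,0,0],[0,0,-0.7],1],[[0,0,0],[0,0,0],1]]'

```text
clock: 25.55
tcp_pos: [0.558, -0.1823, 0.1069]
tcp_rot: [3.123, 0.324, 0.001]
force: [-0.9, -0.0, -0.9]
opening: 0.0595
gripper_force: 18.0
```

Request:
servo_tool --series '[[[0,0,0],[0,0,-0.6],1],[[0,0,0],[0,0,0],1]]'

```text
clock: 25.75
tcp_pos: [0.5581, -0.1824, 0.1064]
tcp_rot: [3.123, 0.324, 0.001]
force: [1.1, -0.1, -0.2]
opening: 0.0594
gripper_force: 18.0
```

Request:
servo_tool --series '[[[0,0,0],[0,0,-0.5],1],[[0,0,0],[0,0,0],1]]'

```text
clock: 25.95
tcp_pos: [0.5581, -0.1823, 0.106]
tcp_rot: [3.123, 0.324, 0.001]
force: [-0.6, -0.0, 0.4]
opening: 0.0597
gripper_force: 18.0
```

Request:
servo_tool --series '[[[0,0,0],[0,0,-0.4],1],[[0,0,0],[0,0,0],1]]'

```text
clock: 26.15
tcp_pos: [0.5581, -0.1824, 0.1057]
tcp_rot: [3.123, 0.324, 0.001]
force: [-0.1, 1.0, 2.3]
opening: 0.0595
gripper_force: 18.0
```

Contact at about 3 N above baseline, so I release and retreat.

Request:
servo_tool --series '[[[0,0,0],[0,0,0],-1],[[0,0,0],[0,0,0],-1],[[0,0,0],[0,0,0],-1],[[0,0,0],[0,0,0],-1],[[0,0,0],[0,0,4],-1],[[0,0,0],[0,0,15],-1],[[0,0,0],[0,0,25],-1],[[0,0,0],[0,0,20],-1]]'

```text
clock: 26.95
tcp_pos: [0.5583, -0.1824, 0.1707]
tcp_rot: [3.123, 0.324, 0.001]
force: [1.3, 0.4, 1.5]
opening: 0.094
gripper_force: 0.0
```

Request:
servo_tool --series '[[[0,0,0],[-20,0,10],-1],[[0,0,0],[-30,0,0],-1],[[0,0,0],[-20,0,0],-1],[[0,0,0],[0,0,0],-1],[[0,0,0],[0,0,0],-1]]'

```text
clock: 27.45
tcp_pos: [0.4886, -0.1826, 0.1801]
tcp_rot: [3.122, 0.323, 0.003]
force: [0.5, -0.1, 0.3]
opening: 0.094
gripper_force: 0.0
```

```bash
python3 - <<'E'
from h import *
im=robot.snapshot("wrist");cv2.imwrite("pics/w15.png",im);c=robot.get_calibration("wrist")
stack(im,c,"clay",.117);stack(im,c,"plate",.069)
for n in("top","side"):
    i=robot.snapshot(n);cc=robot.get_calibration(n);cv2.imwrite(f"pics/{n}1.png",i)
    try: print(n);stack(i,cc,"clay",.117);stack(i,cc,"plate",.069)
    except Exception as x: print(x)
o=robot.get_obs();print(o["clock"],o["tcp_pos"])
# side view: column of colours down the stack
i=cv2.cvtColor(cv2.imread("pics/side1.png"),cv2.COLOR_BGR2HSV);cc=robot.get_calibration("side");p=proj(cc,np.array([.558,-.182,.117]));print(p,[(r,i[r,int(p[0])].tolist()) for r in range(int(p[1])-6,int(p[1])+70,4)])
E
```

```text
clay [ 556.4 -183. ] [59.  59.4]
plate [ 558.5 -181.6] [107.8 108.4]
top
clay [ 556.  -180.2] [59.1 61.7]
plate [ 562.3 -178.1] [ 95.5 105.8]
side
clay [ 555.2 -171. ] [60.6 77.1]
plate [ 557.5 -176.9] [104.6 106.4]
27.6 [ 0.48916422 -0.18254918  0.17949247]
[346.77248362 140.21549067] [(134, [9, 189, 139]), (138, [8, 186, 136]), (142, [9, 189, 139]), (146, [8, 188, 138]), (150, [9, 189, 132]), (154, [10, 197, 48]), (158, [16, 120, 53]), (162, [14, 145, 44]), (166, [113, 78, 13]), (170, [75, 15, 133]), (174, [74, 17, 163]), (178, [78, 17, 150]), (182, [150, 13, 20]), (186, [130, 17, 46]), (190, [120, 17, 46]), (194, [110, 17, 46]), (198, [120, 17, 44]), (202, [19, 129, 83]), (206, [19, 119, 156])]
```

```bash
python3 -c "
from cell import robot
print(robot.hand_in())"
```

```text
the job is handed in; nothing more can be done
None
```

I handed in the job after about 28 s: slate, wood and terracotta are stacked flat on the glass plate in that order, centred to about 2–3 mm, each set down with about 3–6 N of contact; while feeling for the slate, the open fingers pressed the rack board with about 25 N (limit 40 N).

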